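# Restock the pick bins

## Task

Restock the bench: put the red-label carton and the large green-label carton each on the bench close behind the blue bin with the card of its own colour (behind is the side away from the robot), centred and with a short end square to the bin's back, and stack the small green-label washer box squarely on the middle of the large green carton. Stand the orange-lidded jar in the gap between the two bins and lay the black tape roll flat on the middle of the grey case's lid. Set everything down gently, dropping nothing, and do not shift the bins, the case, the yellow tray or the tin.

Things in the scene. Friction and masses are not known exactly. Their poses are not given: they have to be found in the camera images.
- carton_red: brown cardboard carton of bolts, 80 (x) x 55 (y) x 50 mm high, about 0.4 kg, with a red label wrapped over the middle of its top and sides. Origin at the centre of its underside; x is its long axis, z up. Grasp across y.
- carton_green: large green-label carton: brown cardboard carton of nuts, 80 (x) x 55 (y) x 50 mm high, about 0.4 kg, with a green label wrapped over the middle of its top and sides. Origin at the centre of its underside; x is its long axis, z up. Its flat top is at z = 50 mm.
- washer_box: small white box of washers, 55 (x) x 45 (y) x 30 mm high, about 0.12 kg, with a green label over its top and sides. Origin at the centre of its underside; x is its long axis, z up.
- paste_jar: standing round jar of paste, diameter 50 mm from foot to lid, 80 mm tall, about 0.25 kg, white with a black band and a ribbed orange lid. Origin at the centre of its foot, z up along the jar.
- tape_roll: roll of black insulating tape lying flat, outer diameter 60 mm, core hole about 32 mm, 25 mm high, 0.09 kg. Origin at the centre of its underside, z up along its axis.
- bin_red: blue plastic storage bin with a red card on its low front and a red strip on its rear rim, filled with steel bolts: 90 (x) x 102 (y) x 52 mm high at the back, about 1.4 kg, loose on the bench. Origin at the centre of its underside; x points from the open front (towards the robot) to the back wall, whose outer face is at x = +45 mm; y to its left as the robot sees it.
- bin_green: blue plastic storage bin with a green card on its low front and a green strip on its rear rim, filled with brass nuts: same size, mass and axes as the red-card bin. The two bins stand side by side, 88 to 218 mm of free gap between them before their small yaws; either may be the left one.
- grey_case: closed grey steel case with black corners, 150 (x) x 100 (y) x 45 mm high, 1.6 kg, lying flat and loose on the bench, carrying handle at its front (-x). Origin at the centre of its underside; the flat lid is at z = 45 mm. It stands at the left or the right end of the row.
- yellow_tray: open yellow plastic tray with screwdrivers and a wrench, 150 (x) x 100 (y) x 35 mm high, 0.9 kg, loose; origin at the centre of its underside. To be left alone.
- steel_tin: round tin with a reddish-brown band and a brass-coloured lid, diameter 74 mm, 93 mm high, 0.7 kg, loose; origin at the centre of its underside. To be left alone.
Things that resemble listed ones, but are neither listed nor needed, are in the scene too. What is shaped like the carton_green but purple is not meant.

How it is judged:
By the outcome, as a careful person would: the job done as asked, in the order asked, and still so for the second after the job is handed in, with the robot touching nothing.
It also fails if it takes over 136 s, if anything falls off the work surface, if the arm or the gripper's body presses on something with over 40 N, if the wrist force passes 120 N, or if a joint passes its speed limit or range.

## Robot

A 6-joint arm with a two-finger parallel gripper is mounted at the origin on the work surface. World frame = base frame: x ahead of the robot, y to its left, z up, the work surface at z = 0. Lengths are in m, angles in rad, forces in N, time in s.
With the tool pointing down it reaches from about 0.275 to 0.825 m from the base axis. Payload 4.9 kg.
Tool frame: the origin (TCP) lies midway between the tips of the shut fingers; the grasp point (between the pads) lies 19 mm behind it (bot.grip_depth is the distance from the TCP to the grasp point, in m); z points along the fingers, y is the line along which they close (so a half turn about z gives the same grasp; the last joint's range is limited). The gripper opens to 85 mm and grips with 20 to 120 N. Pads are 22 mm wide; open, the fingers measure 114 mm over their backs; the gripper's body (76 mm by 85 mm) begins 54 mm behind the grasp point. The pads swing forward as they close: fully open they stand 13 mm farther back than shut.
Start: joints at [-1.346, 0.326, -0.193, 1.052, 0, 1.437], TCP at [0.193, -0.515, 0.231] pointing down, gripper open.
Joint ranges: [-2.65, 2.65], [-0.97, 1.79], [-1.3, 1.35], [-1.93, 2.1], [-1.47, 1.37], [-3.14, 3.14]. Speed limits (rad/s): [2.57, 2.57, 3.14, 3.14, 3.14, 3.14].

## Interface

Orientations are given as a unit quaternion [w, x, y, z].
In Python, from cell import bot gives the robot as it stands. Calls block until the motion is done:
- bot.move_pose(position, orientation): joint-space move of the TCP to a pose.
- bot.move_linear(position, speed=0.15, rotation=None, until_force=None): straight line of the TCP; rotation=None keeps the orientation; speed is the mean speed in m/s. With until_force (N) it stops when the force on the tool has changed by that much, and returns True; else False.
- bot.goto_joints(angles): joint-space move.
- bot.set_gripper(opening, grasp_force=None): opening from 0.0 (shut) to 1.0 (fully open); grasp_force is the grip in N (None keeps the last); returns when the fingers have stopped.
- bot.wait(seconds).
- bot.solve_ik(position, orientation): joint angles nearest the present ones, or None.
- bot.camera(name): name is "side" or "top" or "wrist"; returns the picture (480x640x3 uint8, red, green, blue); there is no depth.
- bot.calibration(name): a dict with "mtx" (3x3 intrinsics, pixels), "extrinsics" (4x4, takes a point from world to camera coordinates); the wrist camera has in their place "hand_eye" (4x4, takes a point from camera to tool coordinates, whose origin is the TCP and whose axes are the flange's). Camera axes: x right, y down, z forward; pixel columns grow to the right and rows downward; lengths in m; the calibration is good to about 2 mm. A picture is of the moment at which its call begins: read the wrist's pose just before it. calibration takes no time and is no camera call.
A pose or a line that the arm cannot do raises bot.PlanningError and nothing moves.
- bot.close_job(): hands the job in; it is judged then, once.
Trained networks look in the newest picture that a camera, given by its name, has taken for a name from the list of things; names that differ only in an ending like _2 or _b are one class to them, and where a whole thing is asked for, a point or a joint stands for the part that bears it (a point fixed in the world has none). Each returns a list of dicts, best first, with "confidence" (0 to 1); they miss things now and then, are a little off and sometimes report something else, mostly with a low value. They report only what shows in the picture. A call takes as long as a camera call. They do not tell look-alikes from the thing itself.
- bot.search_frame(camera, thing): "bbox" ([left, top, width, height] in pixels, round what is visible of it).
Readings, each from a call of its own:
- bot.read_clock(): time.
- bot.read_joint_positions(): joint angles.
- bot.read_joint_vel(): joint speeds.
- bot.read_joint_efforts(): joint torques, N m.
- bot.read_position(): TCP position.
- bot.read_tool_rot(): TCP orientation.
- bot.read_ft_force(): force on the tool from outside, world axes, zero at the start.
- bot.read_moment(): the same for the moment, N m.
- bot.read_gripper_width(): opening from 0.0 (shut) to 1.0 (fully open).
- bot.read_finger_force(): force on a finger pad.
Only numpy, scipy, OpenCV 4.12 (cv2) and the standard library are available. Lean on these libraries where they do the work, as an engineer would, in place of code of your own. Each camera call takes 0.05 s, during which the arm holds its last target. There are 200 camera calls.

## Working session

There is one attempt and no reset: what is moved stays moved. The work goes in short steps, each a Python script; the robot and the scene stay as the last script left them, time stands still between calls to the robot, and variables do not carry over. Pictures are saved under pics/ and viewed, at most 14 in all, crops included, and the job is handed in when it is done.

```bash
ls; mkdir -p pics; python3 - <<'E'
from cell import bot
import cv2,numpy as np
np.set_printoptions(precision=4,suppress=True)
for n in ("top","side"):
    im=bot.camera(n); cv2.imwrite(f"pics/{n}0.png",im[:,:,::-1])
    c=bot.calibration(n); print(n,c["mtx"],c["extrinsics"])
    for t in "carton_red carton_green washer_box paste_jar tape_roll bin_red bin_green grey_case yellow_tray steel_tin".split():
        print(t,[(np.round(d["bbox"]).astype(int).tolist(),round(d["confidence"],2)) for d in bot.search_frame(n,t)][:4])
print(bot.calibration("wrist")); print(bot.read_tool_rot(),bot.read_clock(),bot.grip_depth)
E
```

```text
pics
top [[622.5477   0.     309.5119]
 [  0.     622.5477 241.0536]
 [  0.       0.       1.    ]] [[-0.0018 -0.9996 -0.0294  0.0114]
 [-0.9932  0.0052 -0.1159  0.4892]
 [ 0.116   0.029  -0.9928  1.3287]
 [ 0.      0.      0.      1.    ]]
carton_red [([230, 260, 33, 40], 0.56)]
carton_green [([293, 133, 36, 48], 0.83), ([298, 247, 26, 41], 0.6)]
washer_box [([168, 296, 28, 32], 0.84)]
paste_jar [([372, 267, 27, 27], 0.57)]
tape_roll [([430, 290, 25, 28], 0.76), ([152, 176, 52, 73], 0.74)]
bin_red [([223, 191, 52, 47], 0.97)]
bin_green [([347, 188, 55, 51], 0.58)]
grey_case [([421, 181, 60, 80], 0.71)]
yellow_tray [([153, 177, 54, 72], 0.55)]
steel_tin [([446, 106, 43, 43], 0.79)]
side [[446.8787   0.     325.7942]
 [  0.     446.8787 234.9932]
 [  0.       0.       1.    ]] [[-0.8948 -0.4464 -0.0073  0.4227]
 [-0.2446  0.504  -0.8283  0.1689]
 [ 0.3734 -0.7394 -0.5602  0.749 ]
 [ 0.      0.      0.      1.    ]]
carton_red [([318, 238, 49, 48], 0.68), ([297, 278, 54, 52], 0.6)]
carton_green [([317, 239, 50, 47], 0.97), ([376, 374, 61, 79], 0.97)]
washer_box [([295, 363, 47, 49], 0.58), ([212, 247, 78, 64], 0.32)]
paste_jar [([372, 198, 24, 41], 0.93), ([315, 239, 52, 44], 0.49)]
tape_roll [([408, 198, 29, 20], 0.81)]
bin_red [([214, 251, 74, 64], 0.87), ([281, 135, 26, 42], 0.22)]
bin_green [([290, 188, 56, 43], 0.96)]
grey_case [([321, 163, 72, 43], 0.77)]
yellow_tray [([140, 298, 115, 89], 0.61)]
steel_tin [([281, 134, 27, 43], 0.68)]
{'mtx': array([[395.607 ,   0.    , 311.4527],
       [  0.    , 395.607 , 242.2696],
       [  0.    ,   0.    ,   1.    ]]), 'hand_eye': array([[-0.0005, -0.9629, -0.2699,  0.0686],
       [ 1.    , -0.0001, -0.0014, -0.0005],
       [ 0.0013, -0.2699,  0.9629, -0.1428],
       [ 0.    ,  0.    ,  0.    ,  1.    ]])}
[ 0.      0.9839  0.1784 -0.    ] 1.1 0.0187
```

```bash
python3 - <<'E'
import cv2
im=cv2.imread("pics/top0.png"); cv2.imwrite("pics/top0c.png",cv2.resize(im[90:360,130:510],(800,568),interpolation=cv2.INTER_CUBIC))
E
```

```text
(no output)
```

View pics/top0c.png

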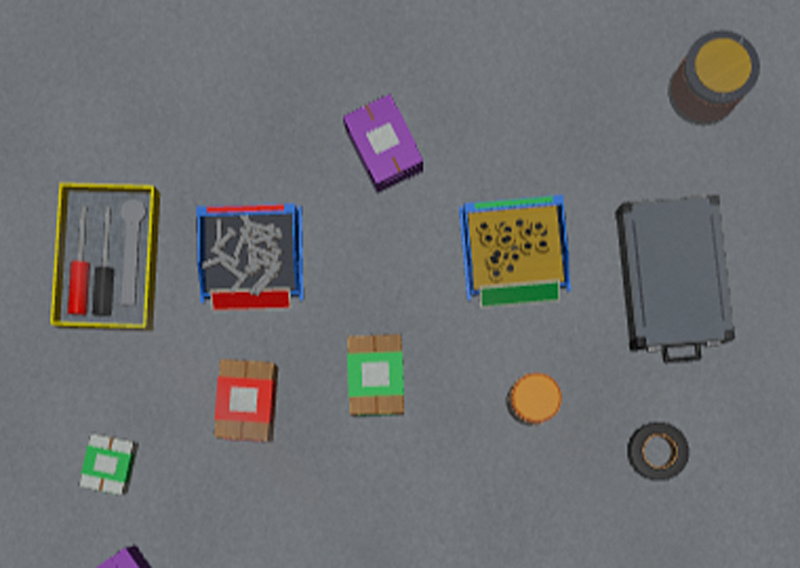

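View pics/side0.png

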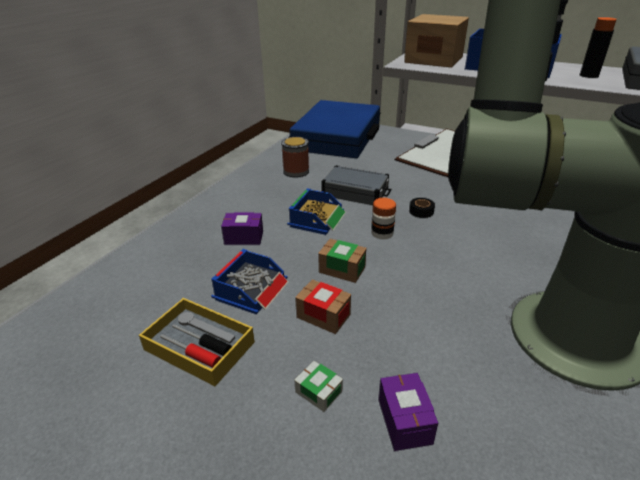

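The top crop has these look-alikes:
- **Red carton:** top (247,400), the only red one.
- **Large green carton:** (375,375). The purple boxes at (383,140) and (120,560) are not it.
- **Washer box:** (107,464).
- **Jar:** orange lid at (535,398). The tin at (722,65) is not it.
- **Tape:** (658,450).
- **Bins:** red at (250,255), green at (515,250).
- **Case:** (678,272).

Next I'll take wrist views for precise poses and use them for the close check.

```bash
cat > h.py <<'E'
from cell import bot
import cv2,numpy as np
from scipy.spatial.transform import Rotation as Ro
np.set_printoptions(precision=4,suppress=True)
def qd(yaw):  # tool down, tool x at world yaw
    return np.array([0,np.cos(yaw/2),np.sin(yaw/2),0])
def cam_wrist():
    p=np.array(bot.read_position()); q=np.array(bot.read_tool_rot())
    T=np.eye(4); T[:3,:3]=Ro.from_quat(q[[1,2,3,0]]).as_matrix(); T[:3,3]=p
    im=bot.camera("wrist"); c=bot.calibration("wrist")
    return im,c["mtx"],np.linalg.inv(T@c["hand_eye"])
def cam_fix(n):
    c=bot.calibration(n); return bot.camera(n),c["mtx"],c["extrinsics"]
def proj(P,K,E):
    P=np.atleast_2d(P); c=P@E[:3,:3].T+E[:3,3]; u=c@K.T; return u[:,:2]/u[:,2:]
def unproj(uv,z,K,E):
    uv=np.atleast_2d(uv); d=np.c_[uv,np.ones(len(uv))]@np.linalg.inv(K).T@E[:3,:3]
    o=-E[:3,:3].T@E[:3,3]; return (o+d*((z-o[2])/d[:,2:]))[:,:2]
def save(n,im): cv2.imwrite(f"pics/{n}.png",im[:,:,::-1])
E
python3 - <<'E'
from h import *
c=bot.calibration("top");K,E=c["mtx"],c["extrinsics"]
for n,(u,v,z) in dict(cr=(247,280,.05),cg=(308.5,268,.05),wb=(181,310,.03),jar=(384,279,.08),tape=(442.5,304,.025),br=(249,211,.03),bg=(375,209,.03),case=(452,219,.045),tin=(473,120,.093),purp=(312,157,.05),tray=(180,211,.03)).items(): print(n,unproj((u,v),z,K,E)[0])
for i,y in enumerate((.14,-.13)):
    bot.move_pose([.46,y,.30],qd(0)); im,K,E=cam_wrist(); save(f"w{i}",im); np.savez(f"w{i}.npz",im=im,K=K,E=E)
print(bot.read_clock(),bot.read_position())
E
```

```text
cr [0.4037 0.1428]
cg [0.4288 0.0113]
wb [0.3404 0.288 ]
jar [ 0.4032 -0.1463]
tape [ 0.3521 -0.2756]
br [0.5562 0.1425]
bg [ 0.5588 -0.1336]
case [ 0.5334 -0.2971]
tin [ 0.7368 -0.3373]
purp [0.6712 0.0033]
tray [0.5573 0.2951]
9.575 [ 0.46 -0.13  0.3 ]
```

```bash
echo
```

```text
(no output)
```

View pics/w0.png

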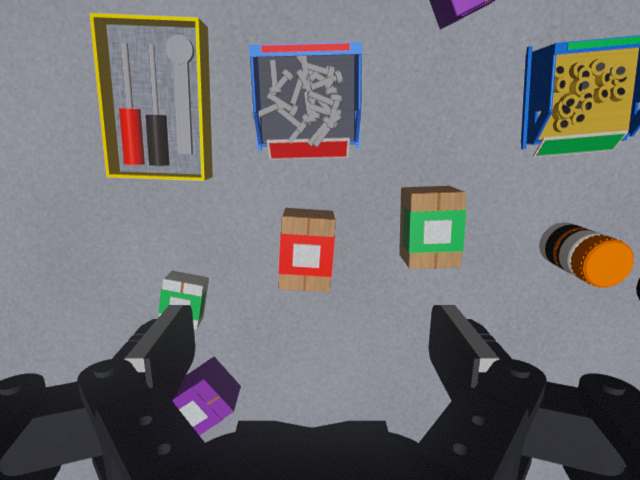

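View pics/w1.png

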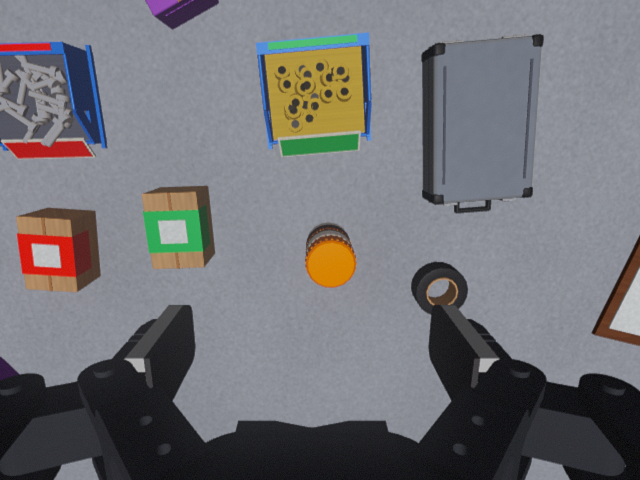

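w0 shows the red bin's rear rim from (249,44) to (362,42), the red carton at (306,255), the green carton at (435,230) and the washer box partly behind a finger. w1 shows the green bin's rear rim from (257,43) to (370,36), the case at (483,120), the jar at (330,262) and the tape at (440,288). These match the descriptions, so I'll fit poses.

```bash
cat >> h.py <<'E'
from scipy.optimize import minimize
def blob(m,uv):
    """filled component of mask m containing/nearest pixel uv"""
    m=cv2.morphologyEx(m.astype(np.uint8)*255,cv2.MORPH_CLOSE,np.ones((5,5)))
    m=cv2.morphologyEx(m,cv2.MORPH_OPEN,np.ones((3,3)))
    cs,_=cv2.findContours(m,cv2.RETR_EXTERNAL,cv2.CHAIN_APPROX_NONE)
    cs=[c for c in cs if cv2.contourArea(c)>60]
    return max(cs,key=lambda c:cv2.pointPolygonTest(c,tuple(map(float,uv)),True))
def hsv(im): return cv2.cvtColor(im,cv2.COLOR_RGB2HSV)
def boxpts(p,dx,dy,z0,z1):
    c,s=np.cos(p[2]),np.sin(p[2]); X=np.array([[a*dx/2,b*dy/2] for a in(-1,1) for b in(-1,1)])@np.array([[c,s],[-s,c]])+p[:2]
    return np.vstack([np.c_[X,np.full(4,z)] for z in (z0,z1)])
def fit(cnt,p0,pts,K,E,S=8):
    """fit pose p (x,y,yaw) so the projected hull of pts(p) matches the contour"""
    o=cnt.reshape(-1,2).min(0)-12; w,h=(np.ptp(cnt.reshape(-1,2),axis=0)+24)
    def ras(c):
        m=np.zeros((h*4,w*4),np.uint8); cv2.fillPoly(m,[np.round(((c-o+.5)*4-.5)*16).astype(np.int32)],255,shift=4)
        return cv2.GaussianBlur(m,(0,0),4).astype(float)
    t=cv2.resize(cv2.drawContours(np.zeros((h,w),np.uint8),[cnt-o],-1,255,-1),None,fx=4,fy=4,interpolation=cv2.INTER_NEAREST)
    t=cv2.GaussianBlur(t,(0,0),4).astype(float)
    f=lambda p:np.abs(ras(cv2.convexHull(proj(pts(p),K,E).astype(np.float32)).reshape(-1,2))-t).sum()
    s=np.array([[0,0,0],[.008,0,0],[0,.008,0],[0,0,.12]])
    p=np.array(p0,float)
    for k in (1,.4,.2):
        r=minimize(f,p,method="Nelder-Mead",options=dict(initial_simplex=p+s*k,xatol=1e-5,fatol=1)); p=r.x
    return p,r.fun/t.sum()
E
python3 - <<'E'
from h import *
W=[np.load(f"w{i}.npz") for i in (0,1)]
box=lambda dx,dy,h:(lambda p:boxpts(p,dx,dy,0,h))
for n,i,p0,d in [("cr",0,(.404,.143,0),(.08,.055,.05)),("cr",1,(.404,.143,0),(.08,.055,.05)),("cg",0,(.429,.011,0),(.08,.055,.05)),("cg",1,(.429,.011,0),(.08,.055,.05))]:
    im,K,E=[W[i][k] for k in("im","K","E")]; H=hsv(im); c=blob(H[...,1]>75,proj([*p0[:2],.05],K,E)[0])
    print(n,i,*fit(c,p0,box(*d),K,E),cv2.boundingRect(c))
for n,i,p0 in [("br",0,(.556,.14,0)),("br",1,(.556,.14,0)),("bg",0,(.559,-.134,0)),("bg",1,(.559,-.134,0))]:
    im,K,E=[W[i][k] for k in("im","K","E")]; H=hsv(im); m=(H[...,1]>75)
    c=blob(m,proj([*p0[:2],.03],K,E)[0]); hull=cv2.approxPolyDP(cv2.convexHull(c),3,True).reshape(-1,2)
    print(n,i,hull.tolist()); print(unproj(hull,.052,K,E).tolist())
im,K,E=[W[1][k] for k in("im","K","E")];H=hsv(im)
c=blob((H[...,0]<22)&(H[...,1]>170)&(H[...,2]>150),(330,262)); e=cv2.fitEllipse(c); print("lid",e,unproj(e[0],.08,K,E))
x=im[60:180,440:520].mean((0,1)); print("case col",x, "bench",im[150:200,200:250].mean((0,1)))
E
```

```text
cr 0 [ 0.4033  0.1466 -0.0738] 0.04527106119680798 (278, 209, 57, 83)
cr 1 [ 0.4045  0.1484 -0.068 ] 0.04521415447860668 (17, 208, 83, 84)
cg 0 [0.4295 0.0118 0.0337] 0.04710825920798966 (400, 186, 66, 83)
cg 1 [0.4291 0.0144 0.0355] 0.05035989556837488 (142, 187, 72, 82)
br 0 [[361, 42], [359, 148], [345, 156], [271, 158], [257, 150], [249, 45]]
[[0.605602419881219, 0.09618620658817643], [0.5129237527182664, 0.09506913323824945], [0.5054089915339525, 0.10836289556018108], [0.5035841968021243, 0.17995444384347004], [0.511147448142079, 0.1932213569736933], [0.6032780552230483, 0.19689706935185086]]
br 1 [[89, 45], [106, 147], [91, 156], [18, 158], [0, 148], [0, 43]]
[[0.6032638632600331, 0.07143879612586607], [0.5138926755166063, 0.06870085746426827], [0.5054255047880103, 0.08441563595467927], [0.5035455679136318, 0.15549172055012317], [0.5129833903107232, 0.1709391849719315], [0.6049487013684729, 0.15131831329812412]]
bg 0 [[639, 35], [639, 130], [610, 149], [539, 154], [521, 148], [528, 46]]
[[0.6109669682588342, -0.15198029000861232], [0.529290945747953, -0.17015321029691802], [0.5117452183647816, -0.1462134905177088], [0.5071137746575543, -0.07873358447515505], [0.5127672116909666, -0.06057921577060291], [0.6021331187470876, -0.05418111406655182]]
bg 1 [[368, 33], [370, 140], [356, 149], [286, 155], [268, 148], [256, 43]]
[[0.6128867109627164, -0.17941132552498218], [0.5203382753710472, -0.18486963392515326], [0.5119564780122807, -0.1717347464493007], [0.5063263089128519, -0.10427828556305532], [0.5129154563347034, -0.08708123773274132], [0.6048166466372553, -0.07904932960018346]]
lid ((330.4447326660156, 262.6707763671875), (46.9033088684082, 49.203060150146484), 81.3526382446289) [[ 0.4061 -0.1472]]
case col [114.974  120.9674 132.8002] bench [137.186  139.2188 146.3768]
```

```bash
python3 - <<'E'
import cv2
a=cv2.imread("pics/w0.png")[30:170,235:375];b=cv2.imread("pics/w1.png")[25:165,245:385];c=cv2.imread("pics/w1.png")[25:225,405:565]
f=lambda x,s:cv2.resize(x,s,interpolation=cv2.INTER_CUBIC)
cv2.imwrite("pics/crop1.png",cv2.hconcat([cv2.vconcat([f(a,(300,300)),f(b,(300,300))]),f(c,(480,600))]))
E
```

```text
(no output)
```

View pics/crop1.png

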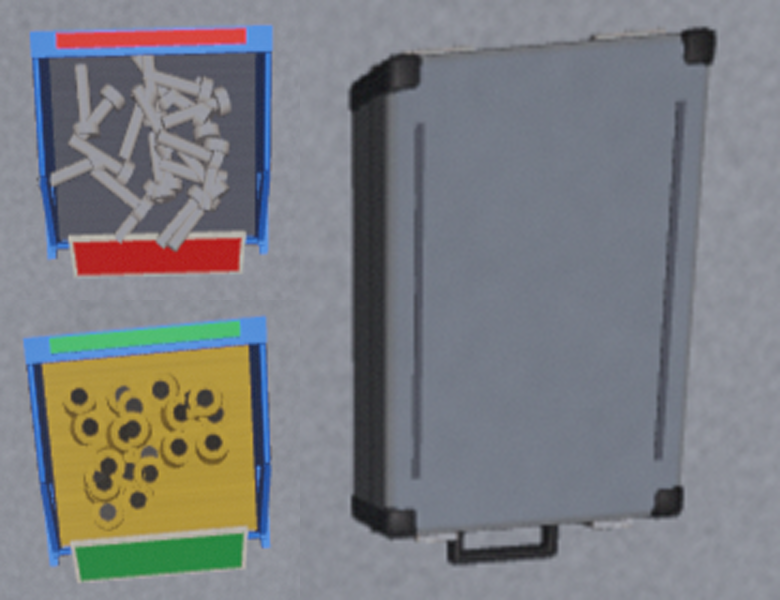

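The crop shows the red bin's rear rim (top left), the green bin's rear rim (bottom left) and the case lid with its two grooves (right). The pixel corners agree with the contour fits. I'll refine the bin yaw from the rim strips and cross-check against the top camera.

```bash
python3 - <<'E'
from h import *
W=[np.load(f"w{i}.npz") for i in (0,1)]; V=[[w[k] for k in("im","K","E")] for w in W]
t=cv2.imread("pics/top0.png")[:,:,::-1].copy(); c=bot.calibration("top"); V.append([t,c["mtx"],c["extrinsics"]])
for n,i,hue,uv in [("br",0,"r",(306,47)),("bg",1,"g",(313,43)),("br",2,"r",(248,189)),("bg",2,"g",(374,187))]:
    im,K,E=V[i]; H=hsv(im); h=H[...,0].astype(int); m=(H[...,1]>90)&((h<8)|(h>172) if hue=="r" else (h>50)&(h<85))
    l,lab=cv2.connectedComponents(m.astype(np.uint8)); u,v=uv; k=lab[v-3:v+4,u-3:u+4]; k=k[k>0][0]
    yy,xx=np.nonzero(lab==k); P=unproj(np.c_[xx,yy],.052,K,E); e=np.linalg.svd(P-P.mean(0),full_matrices=False)[2][0]; e*=np.sign(e[1])
    print(n,i,len(P),P.mean(0),"yaw",np.arctan2(-e[0],e[1]),"size",np.ptp((P-P.mean(0))@np.c_[e,[e[1],-e[0]]],axis=0))
im,K,E=V[2]; H=hsv(im); box=lambda dx,dy,h:(lambda p:boxpts(p,dx,dy,0,h))
for n,p0,d,m in [("cr",(.404,.143,0),(.08,.055,.05),H[...,1]>75),("cg",(.429,.011,0),(.08,.055,.05),H[...,1]>75),("wb",(.34,.288,-.1),(.055,.045,.03),(H[...,1]>75)|(H[...,2]>165))]:
    c=blob(m,proj([*p0[:2],d[2]],K,E)[0]); print(n,*fit(c,p0,box(*d),K,E),cv2.boundingRect(c))
c=blob(H[...,2]<75,(442,304)); e=cv2.fitEllipse(c); print("tape",e,unproj(e[0],.018,K,E))
c=blob((H[...,0]<22)&(H[...,1]>170)&(H[...,2]>150),(384,279)); e=cv2.fitEllipse(c); print("lid",e,unproj(e[0],.08,K,E))
im,K,E=V[1]
P=np.array([(120,122),(116,478),(381,101),(358,460),(414,30),(382,515)])/3+(405,25)-.33; Q=unproj(P,.045,K,E); print(Q,"case c",Q[:4].mean(0),"rightmid",Q[4:].mean(0))
E
```

```text
br 0 545 [0.6012 0.1467] yaw 0.023348242648092193 size [0.0777 0.0052]
bg 1 603 [ 0.6057 -0.1296] yaw 0.08217372326317719 size [0.0794 0.0055]
br 2 77 [0.6017 0.1457] yaw 0.025031959170162335 size [0.0784 0.005 ]
bg 2 90 [ 0.6061 -0.1297] yaw 0.08650629723209205 size [0.0761 0.006 ]
cr [ 0.4042  0.1473 -0.0746] 0.03891424193859183 (232, 261, 30, 39)
cg [0.4301 0.0127 0.0367] 0.035005926222191876 (295, 249, 27, 39)
wb [ 0.3403  0.2934 -0.1109] 0.15836816349256705 (168, 297, 25, 27)
tape ((442.09161376953125, 304.06585693359375), (26.593669891357422, 28.564210891723633), 95.55189514160156) [[ 0.3521 -0.276 ]]
lid ((384.0858154296875, 277.7496337890625), (19.929380416870117, 21.351564407348633), 74.29170989990234) [[ 0.4058 -0.1465]]
[[ 0.5872 -0.2524]
 [ 0.4775 -0.2611]
 [ 0.5932 -0.3322]
 [ 0.4834 -0.341 ]
 [ 0.6129 -0.3392]
 [ 0.465  -0.3517]] case c [ 0.5353 -0.2967] rightmid [ 0.539  -0.3455]
```

Both cameras agree to about 1 mm. Now the two cartons, with a wrist look after the red one.

```bash
cat >> h.py <<'E'
def pick(x,y,yaw,z,force,up=.13,open_=1.0,via=True):
    if via: bot.move_pose([x,y,z+.07],qd(yaw))
    bot.move_linear([x,y,z],speed=.12)
    bot.set_gripper(0.0,grasp_force=force)
    print("grip",bot.read_gripper_width(),bot.read_finger_force(),bot.read_clock())
    bot.move_linear([x,y,up],speed=.2)
    print("lifted",bot.read_gripper_width(),bot.read_finger_force())
def place(x,y,yaw,z,up=.13,spd=.25,out=None):
    bot.move_linear([x,y,up],speed=spd,rotation=qd(yaw))
    bot.move_linear([x,y,z+.012],speed=.15)
    hit=bot.move_linear([x,y,z-.004],speed=.02,until_force=3)
    print("down",hit,bot.read_position(),bot.read_clock())
    bot.set_gripper(1.0)
    bot.move_linear([x,y,out or up],speed=.2)
    print("done",bot.read_clock())
E
python3 - <<'E'
from h import *
pick(.4038,.1470,-.073,.009,40)
place(.6545,.1478,.0245,.0095)
bot.move_linear([.56,.10,.30],speed=.25,rotation=qd(0)); im,K,E=cam_wrist(); save("w2",im); np.savez("w2.npz",im=im,K=K,E=E); print(bot.read_clock())
E
```

```text
grip 0.6368870177454802 42.51334547996521 15.3083
lifted 0.6373864614496547 42.95892298221588
down True [0.6544 0.1478 0.0098] 18.6917
done 19.8667
20.8667
```

View pics/w2.png

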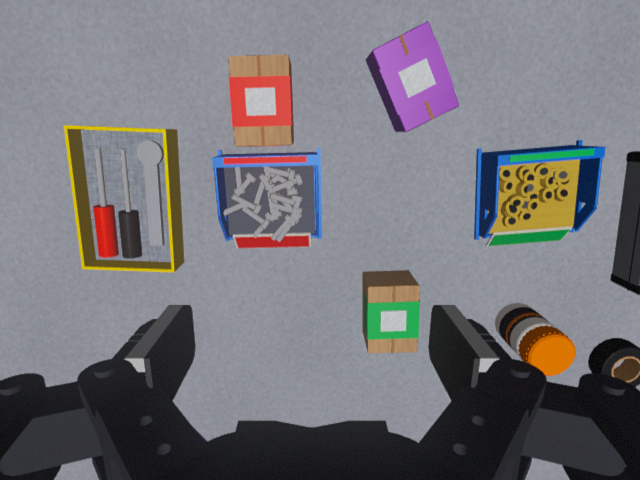

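w2 shows the red carton at (260,100), directly behind the red bin whose rim is at (268,158). I'll check that numerically, then do the green carton.

```bash
cat >> h.py <<'E'
def strip(im,K,E,hue,p):
    H=hsv(im); h=H[...,0].astype(int); m=(H[...,1]>90)&((h<8)|(h>172) if hue=="r" else (h>50)&(h<85))
    u,v=np.round(proj([*p,.052],K,E)[0]).astype(int)
    l,lab=cv2.connectedComponents(m.astype(np.uint8)); k=lab[v-4:v+5,u-4:u+5]; k=np.bincount(k[k>0]).argmax()
    yy,xx=np.nonzero(lab==k); P=unproj(np.c_[xx,yy],.052,K,E); e=np.linalg.svd(P-P.mean(0),full_matrices=False)[2][0]; e*=np.sign(e[1])
    return np.r_[P.mean(0),np.arctan2(-e[0],e[1])]
def rel(b,c):
    """carton in strip frame; want x=.053, y=0"""
    d=c[:2]-b[:2]; a=b[2]; return np.array([np.cos(a)*d[0]+np.sin(a)*d[1],-np.sin(a)*d[0]+np.cos(a)*d[1],c[2]-a])
E
python3 - <<'E'
from h import *
w=np.load("w2.npz"); im,K,E=[w[k] for k in("im","K","E")]; H=hsv(im)
b=strip(im,K,E,"r",(.6012,.1467)); bg=strip(im,K,E,"g",(.6057,-.1296)); print(b,bg)
m=H[...,1]>75; m[149:]=0
c,r=fit(blob(m,(260,100)),(.655,.148,.02),lambda p:boxpts(p,.08,.055,0,.05),K,E); print(c,r,rel(b,c))
pick(.4296,.0128,.036,.009,40)
place(.6586,-.1252,.084,.0095)
bot.move_linear([.55,-.08,.30],speed=.25,rotation=qd(0)); im,K,E=cam_wrist(); save("w3",im)
H=hsv(im);bg=strip(im,K,E,"g",(.6057,-.1296)); print(bg)
u,v=proj([.6586,-.1252,.05],K,E)[0]; m=H[...,1]>75; m[int(proj([.6105,-.125,.05],K,E)[0,1]):]=0
c,r=fit(blob(m,(u,v)),(.6586,-.1252,.08),lambda p:boxpts(p,.08,.055,0,.05),K,E); print(c,r,rel(bg,c),bot.read_clock())
E
```

```text
[0.6012 0.1468 0.0225] [ 0.6056 -0.1296  0.083 ]
[0.6541 0.1496 0.0218] 0.023795952913541828 [ 0.0529  0.0016 -0.0007]
grip 0.6365629568910863 42.23135769367218 26.9583
lifted 0.6395685059967736 42.83409655094147
down True [ 0.6585 -0.1252  0.0098] 30.4083
done 31.5833
[ 0.6056 -0.1294  0.0821]
[ 0.6579 -0.1249  0.0809] 0.029441744797260378 [ 0.0525  0.0002 -0.0012] 32.6083
```

View pics/w3.png

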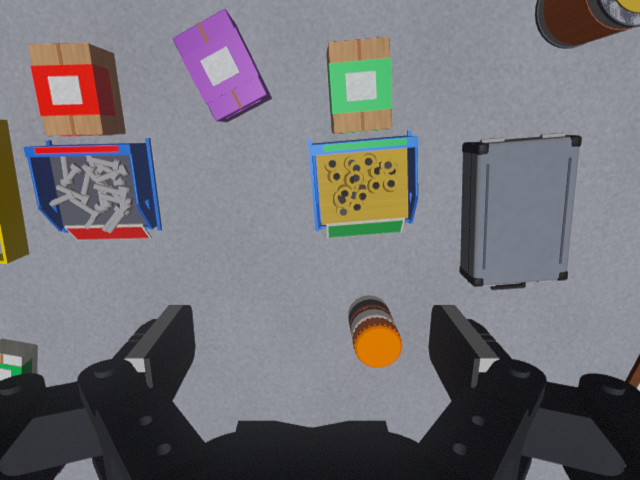

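w3 shows the green carton at (360,85), centred behind the green bin with its rim at (365,143) and within 1 mm of the target. The bins have not moved. Next is the washer box.

```bash
python3 - <<'E'
from h import *
bot.move_pose([.385,.29,.22],qd(-.1)); im,K,E=cam_wrist(); save("w4",im); H=hsv(im)
m=(H[...,1]>75)|(H[...,2]>175); c=blob(m,proj([.34,.293,.03],K,E)[0])
p,r=fit(c,(.34,.293,-.11),lambda p:boxpts(p,.055,.045,0,.03),K,E); print(p,r,cv2.boundingRect(c),bot.read_clock())
o=im.copy(); cv2.drawContours(o,[c],-1,(255,0,255),1); cv2.polylines(o,[np.int32(cv2.convexHull(proj(boxpts(p,.055,.045,0,.03),K,E).astype(np.float32)))],True,(0,0,255),1)
u,v=proj([.34,.293,.03],K,E)[0].astype(int); save("w4c",cv2.resize(o[max(v-80,0):v+80,u-100:u+100],None,fx=3,fy=3)); 
E
```

```text
[ 0.3346  0.2912 -0.2029] 0.1793653057206825 (291, 233, 55, 61) 37.1167
```

View pics/w4c.png

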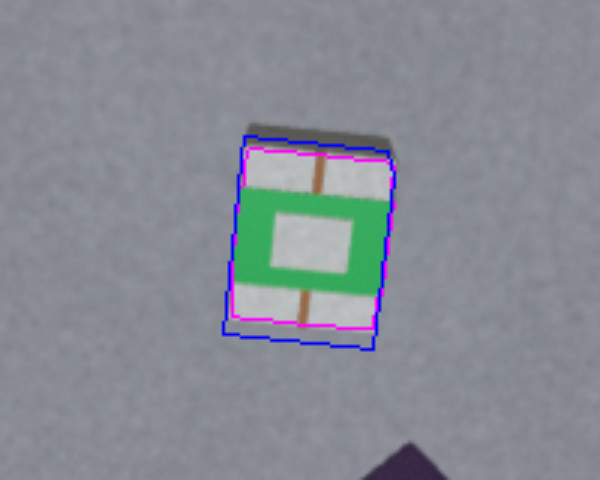

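The w4c crop shows that the mask (magenta) caught only the lit top face, so the full-box hull is wrong. I'll refit with the top face alone and then pick.

```bash
python3 - <<'E'
from h import *
im,K,E=cam_wrist(); H=hsv(im)
m=(H[...,1]>75)|(H[...,2]>175); c=blob(m,proj([.34,.293,.03],K,E)[0])
p,r=fit(c,(.34,.293,-.19),lambda p:boxpts(p,.055,.045,.03,.03),K,E); print(p,r)
(_,_),wh,_=cv2.minAreaRect(unproj(c.reshape(-1,2),.03,K,E).astype(np.float32)*1000); print("size mm",wh)
assert r<.06
pick(p[0],p[1],p[2],.002,25)
place(.6583,-.125,.082,.0525,up=.15)
bot.move_linear([.56,-.12,.30],speed=.25,rotation=qd(0)); im,K,E=cam_wrist(); save("w5",im); np.savez("w5.npz",im=im,K=K,E=E); print(bot.read_clock())
u,v=proj([.64,-.12,.05],K,E)[0].astype(int); save("w5c",cv2.resize(im[max(v-90,0):v+110,u-130:u+130],None,fx=2.8,fy=2.8))
E
```

```text
[ 0.3395  0.2902 -0.2138] 0.051081314231025965
size mm (46.41996383666992, 53.86708068847656)
grip 0.5216153255490069 26.36691391468048 39.025
lifted 0.5204456146241981 25.727182030677795Traceback (most recent call last):
  File "<stdin>", line 8, in <module>
  File "h.py", line 54, in place
    bot.move_linear([x,y,up],speed=spd,rotation=qd(yaw))
    ~~~~~~~~~~~~~~~^^^^^^^^^^^^^^^^^^^^^^^^^^^^^^^^^^^^^
cell.PlanningError: the arm cannot follow that straight line within its joint ranges
```

```bash
python3 - <<'E'
from h import *
print(bot.read_joint_positions())
for y in (.082,.082+np.pi,.082-np.pi): print(bot.solve_ik([.6583,-.125,.2],qd(y)))
E
```

```text
[ 0.5417  0.2426 -0.6008  0.7287  0.     -2.386 ]
[-0.2977  0.5716  0.1134  1.1127  0.      2.7619]
[-0.2977  0.5716  0.1134  1.1127  0.     -0.3797]
[-0.2977  0.5716  0.1134  1.1127  0.     -0.3797]
```

The wrist joint sits on its other branch, so I'll use the half-turn orientation for the target. The box is symmetric under that turn.

```bash
python3 - <<'E'
from h import *
p=bot.read_position(); bot.move_linear([p[0],p[1],.18],speed=.2)
y=.082-np.pi
bot.move_pose([.6583,-.125,.16],qd(y))
place(.6583,-.125,y,.0525,up=.15)
bot.move_pose([.56,-.12,.30],qd(0)); im,K,E=cam_wrist(); save("w5",im); np.savez("w5.npz",im=im,K=K,E=E); print(bot.read_clock(),bot.read_joint_positions())
u,v=proj([.64,-.12,.05],K,E)[0].astype(int); save("w5c",cv2.resize(im[max(v-90,0):v+110,u-130:u+130],None,fx=2.8,fy=2.8))
E
```

```text
down True [ 0.6582 -0.125   0.0526] 43.6917
done 44.8167
47.55 [-0.34    0.3359 -0.0035  1.2318  0.      2.8015]
```

View pics/w5c.png

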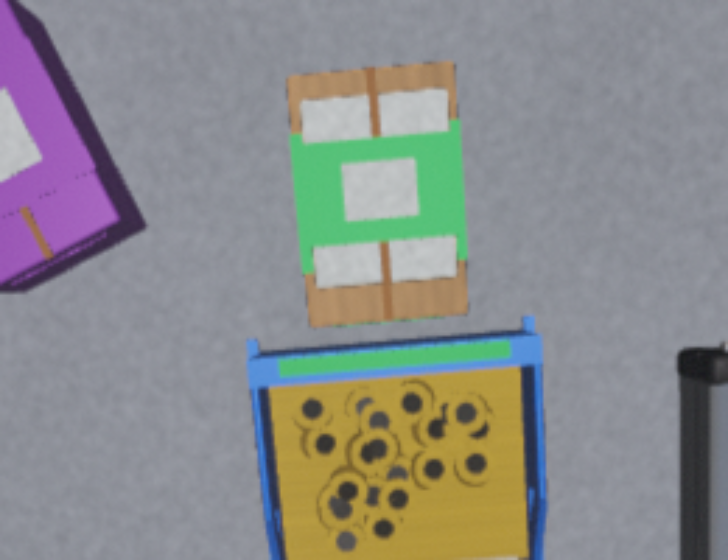

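w5c shows the washer box centred and square on the green carton: tops centred at (379,188) against (380,195), a 7 px offset that matches the expected height parallax. Next the jar, then a look at the tape.

```bash
python3 - <<'E'
from h import *
y=-np.pi
pick(.4060,-.1470,y,.026,40,up=.17)
place(.562,.006,y,.0265,up=.17,out=.20)
bot.move_pose([.312,-.276,.22],qd(y)); im,K,E=cam_wrist(); save("w6",im); H=hsv(im)
c=blob(H[...,2]<75,proj([.352,-.276,.025],K,E)[0])
a=np.linspace(0,2*np.pi,40); ring=lambda p:np.vstack([np.c_[p[0]+.03*np.cos(a),p[1]+.03*np.sin(a),np.full(40,z)] for z in (0,.025)])
p,r=fit(c,(.352,-.276,0),ring,K,E); print(p,r,cv2.boundingRect(c),bot.read_clock(),bot.read_joint_positions())
for z in (y,y+.08,0,np.pi/2): print(z,bot.solve_ik([p[0],p[1],.002],qd(z)),bot.solve_ik([.535,-.2963,.05],qd(z)))
o=im.copy(); cv2.polylines(o,[np.int32(np.round(cv2.convexHull(proj(ring(p),K,E).astype(np.float32))))],True,(255,0,255),1); save("w6o",o)
im=bot.camera("top"); save("top1",cv2.resize(im[90:360,130:510],(800,568),interpolation=cv2.INTER_CUBIC))
E
```

```text
grip 0.5813441904192383 40.46179711818695 51.5
lifted 0.5746998976608234 41.59120738506317
down True [0.5619 0.006  0.0269] 55.0167
done 56.4833
[ 0.3529 -0.2769  0.1274] 0.07312975129279765 (277, 220, 65, 67) 57.9417 [-0.9002  0.088  -0.5287  0.9542  0.0002 -0.9016]
-3.141592653589793 [-0.8301  0.4544 -0.7233  0.3931  0.     -0.8301] [-0.6264  0.6055 -0.2469  0.7184  0.     -0.6264]
-3.061592653589793 [-0.8301  0.4544 -0.7233  0.3931  0.     -0.9101] [-0.6264  0.6055 -0.2469  0.7184  0.     -0.7064]
0 [-0.8301  0.4544 -0.7233  0.3931  0.      2.3114] [-0.6264  0.6055 -0.2469  0.7184  0.      2.5152]
1.5707963267948966 [-0.8301  0.4544 -0.7233  0.3931  0.      0.7407] [-0.6264  0.6055 -0.2469  0.7184  0.      0.9444]
```

View pics/w6o.png

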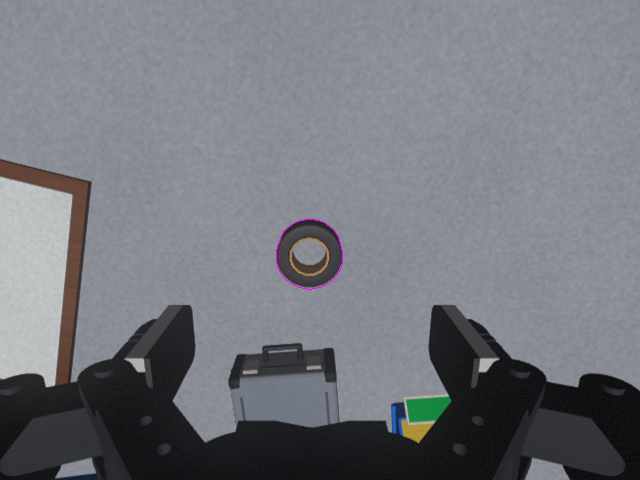

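View pics/top1.png

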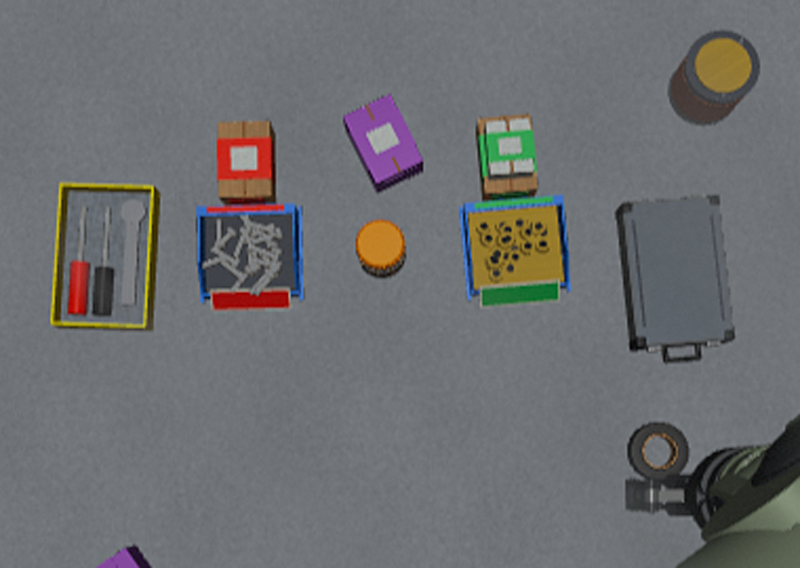

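w6o shows the ring outline fitting the tape at (309,254). top1 shows the cartons, stack and jar in place, with the bins, case, tray and tin unmoved. Last is the tape.

```bash
python3 - <<'E'
from h import *
y=-np.pi
pick(.3527,-.2767,y,.002,30,up=.12)
place(.5352,-.2963,y,.0475,up=.12,out=.2)
bot.move_pose([.40,-.16,.30],qd(y)); bot.move_pose([.45,-.16,.33],qd(y))
im,K,E=cam_wrist(); save("w7",im)
bot.goto_joints([-1.346,.326,-.193,1.052,0,1.437])
im=bot.camera("top"); save("top2",cv2.resize(im[90:360,130:510],(800,568),interpolation=cv2.INTER_CUBIC)); H=hsv(im)
c=bot.calibration("top");K,E=c["mtx"],c["extrinsics"]
print("strips",strip(im,K,E,"r",(.6015,.1457)),strip(im,K,E,"g",(.606,-.1297)))
b=blob((H[...,2]<75),proj([.535,-.296,.07],K,E)[0]); e=cv2.fitEllipse(b); print("tape",e,unproj(e[0],.063,K,E),bot.read_clock())
E
```

```text
grip 0.6899624469300958 30.37791447713971 59.7667
lifted 0.6909752449516288 32.42076510563493
down True [ 0.5353 -0.2963  0.0483] 62.5333
done 63.8333
strips [0.6049 0.1461 0.018 ] [ 0.6083 -0.1283  0.0733]
tape ((442.4902648925781, 220.01780700683594), (39.04714584350586, 76.58321380615234), 174.97808837890625) [[ 0.5286 -0.2734]] 66.8417
```

View pics/top2.png

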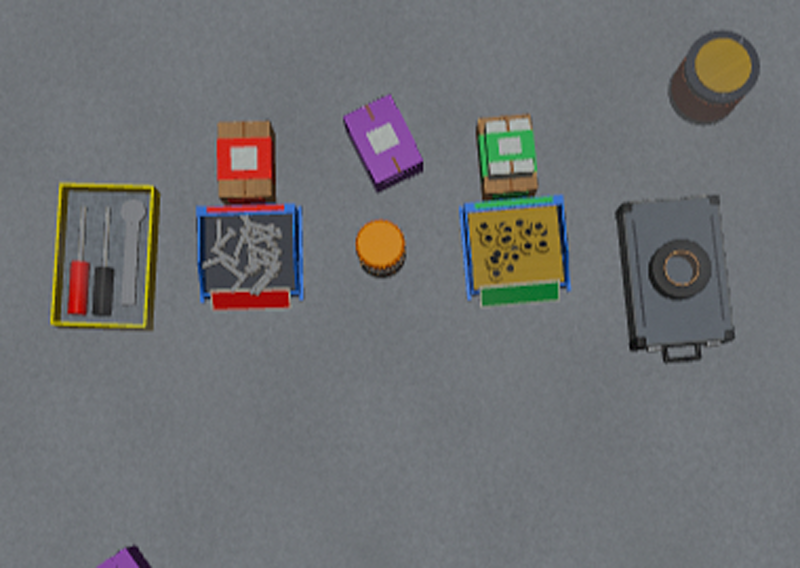

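top2 shows every item in place, with the tape centred on the lid at (681,268) and the fixed things at their original pixels. The strip reading shifted slightly, so I'll compare the bins' blue pixels before and after, then hand in.

```bash
python3 - <<'E'
from h import *
a=cv2.imread("pics/top0.png")[:,:,::-1].copy(); b=bot.camera("top"); mv=0
for s in (np.s_[180:250,215:280],np.s_[180:250,342:408]):
    q=[]
    for im in (a,b):
        h=hsv(im[s]); q.append((h[...,0]>100)&(h[...,0]<125)&(h[...,1]>120))
    c=[np.argwhere(m).mean(0) for m in q]; print(c,(q[0]^q[1]).sum(),q[0].sum()); mv=max(mv,np.abs(c[0]-c[1]).max())
if mv<.6: print(bot.close_job())
E
```

```text
[array([26.4317, 36.3341]), array([26.3625, 36.3577])] 3 410
[array([23.7765, 30.0458]), array([23.4785, 30.0716])] 12 349
the job is handed in; nothing more can be done
None
```

The job is handed in at about 67 s of the 136 s allowed: both cartons, the washer box, the jar and the tape are placed as asked, and the bins, case, tray and tin look unmoved in the final top picture.

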